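# Sweep the offcuts off the lacquer bench board

### The job

Clear the work board: with your fingertips, sweep the four sawn wooden offcuts over the board's edge into the empty metal scrap tray tucked under it. Do not pinch or pick up anything, and leave the two turned knobs standing and the lid, whetstone, sanding block, jar and cup where they are.

Things in the scene. Friction and masses are not known exactly. Their poses are not given: they have to be found in the camera images.
- board: Dark wooden work board, 340 mm along its x by 340 mm along its y, level; its top is 78 mm above the table; origin under its centre at table height, x away from the robot, y to the left. It overhangs its two battens at its left and right (+y and -y) edges, which have no lip; along its near (-x) edge runs a raised strip 12 mm wide and 10 mm high. Fixed.
- offcut1_mid (a point): Middle of a sawn bare-wood offcut, a plain block 38 x 26 mm in plan, 18 mm high, 10 to 17 g, loose on the board; its middle is 9 mm above the board's top. Any yaw.
- offcut2_mid (a point): Middle of a sawn bare-wood offcut, a plain block 30 x 28 mm in plan, 18 mm high, 10 to 17 g, loose on the board; its middle is 9 mm above the board's top. Any yaw.
- offcut3_mid (a point): Middle of a sawn bare-wood offcut, a stepped block 36 x 28 mm (half height over 14 mm of its length) in plan, 18 mm high, 10 to 17 g, loose on the board; its middle is 9 mm above the board's top. Any yaw.
- offcut4_mid (a point): Middle of a sawn bare-wood offcut, a plain block 34 x 30 mm in plan, 18 mm high, 10 to 17 g, loose on the board; its middle is 9 mm above the board's top. Any yaw.
- scrap_tray: Empty sheet-metal scrap tray, 260 mm (its x) by 150 mm (its y), 50 mm high, walls and floor 4 mm; origin under its centre at table height. It stands on the table at the left or the right of the board, its axes parallel to the board's and its centre 50 mm nearer the robot along the board's x than the board's, tucked 15 mm under the board's edge, its rim 28 mm below the board's top. Fixed.
- tool_tray: Wooden tray with a divider and engraving tools in it, 260 x 150 mm, 30 mm high, tucked under the board's opposite edge; no offcuts belong in it. Origin under its centre at table height. Fixed.
- knob1: Good turned lid knob of the same bare wood, round, 26 mm across its foot and 41 mm high, 24 to 39 g, standing upright on the board among the offcuts; origin under its foot. Stays where it is.
- knob2: Good turned lid knob of the same bare wood, round, 26 mm across its foot and 41 mm high, 24 to 39 g, standing upright on the board among the offcuts; origin under its foot. Stays where it is.
- lid: Black tiered lacquer lid, round, 105 mm across and 62 mm high, standing on the far half of the board; origin under its centre. Stays where it is.
- whetstone: Whetstone on a dark steel backing, 100 mm (its x) x 40 x 22 mm high, lying on the board beside the lid; origin under its centre. Stays where it is.
- sandblock: Cork sanding block, 75 mm (its x) x 40 x 24 mm high, lying on the board on the lid's other side; origin under its centre. Stays where it is.
- jar: Closed glass jar, 60 mm across, 75 mm high, on the table to the left. Origin under its centre. Stays where it is.
- cup: Black lacquer cup, 72 mm across, 70 mm high, on the table to the right. Origin under its centre. Stays where it is.

How it is judged (in metres and radians):
At the end, for the whole second after the job is handed in: All four offcuts lie at rest in the scrap tray: each one's middle is inside its walls (within 126 mm and 71 mm of the tray's centre along its x and y) and less than 55 mm above the table, below the board (x of offcut1_mid in the frame of scrap_tray between -0.126 and 0.126 m and y of offcut1_mid in the frame of scrap_tray between -0.071 and 0.071 m and height (world z) of each of offcut1_mid, offcut2_mid, offcut3_mid, offcut4_mid below 0.055 m and linear speed of each of offcut1, offcut2, offcut3, offcut4 below 0.02 m/s and x of offcut2_mid in the frame of scrap_tray between -0.126 and 0.126 m and y of offcut2_mid in the frame of scrap_tray between -0.071 and 0.071 m and x of offcut3_mid in the frame of scrap_tray between -0.126 and 0.126 m and y of offcut3_mid in the frame of scrap_tray between -0.071 and 0.071 m and x of offcut4_mid in the frame of scrap_tray between -0.126 and 0.126 m and y of offcut4_mid in the frame of scrap_tray between -0.071 and 0.071 m); the robot touches nothing.
It fails at once if an offcut is lifted: its middle rises more than about 20 mm above where it lies on the board (height (world z) of any of offcut1_mid, offcut2_mid, offcut3_mid, offcut4_mid above 0.108 m).
It fails at once if an offcut is pinched or pressed hard (over 15 N between it and the fingers) (contact force between the fingers and offcut1 above 15 N or contact force between the fingers and offcut2 above 15 N or contact force between the fingers and offcut3 above 15 N or contact force between the fingers and offcut4 above 15 N).
It fails at once if a knob, the lid, the whetstone, the sanding block, the jar or the cup is shoved out of place (15 mm, the lid 10 mm) or tipped ((distance of knob1 from where it was at the start of the episode above 0.015 m or angle between knob1's own z axis and vertical above 0.4 rad) or (distance of knob2 from where it was at the start of the episode above 0.015 m or angle between knob2's own z axis and vertical above 0.4 rad) or (distance of lid from where it was at the start of the episode above 0.01 m or angle between lid's own z axis and vertical above 0.4 rad) or (distance of whetstone from where it was at the start of the episode above 0.015 m or angle between whetstone's own z axis and vertical above 0.4 rad) or (distance of sandblock from where it was at the start of the episode above 0.015 m or angle between sandblock's own z axis and vertical above 0.4 rad) or (distance of jar from where it was at the start of the episode above 0.015 m or angle between jar's own z axis and vertical above 0.4 rad) or (distance of cup from where it was at the start of the episode above 0.015 m or angle between cup's own z axis and vertical above 0.4 rad)).
It also fails if it takes over 72 s, if anything falls off the work surface, if the arm or the gripper's body presses on something with over 40 N, if the wrist force passes 120 N, or if a joint passes its speed limit or range.

### The arm

A 6-joint arm with a two-finger parallel gripper is mounted at the origin on the work surface. World frame = base frame: x ahead of the robot, y to its left, z up, the work surface at z = 0. Lengths are in m, angles in degrees, forces in N, time in s.
With the tool pointing down it reaches from about 0.3 to 0.75 m from the base axis. Payload 8.5 kg.
Tool frame: the origin (TCP) lies on the centre line of the jaws, within the pads' length; the fingertips stand 25 mm ahead of it and the grasp point (between the pads) lies 6 mm ahead of it; z points along the fingers, y is the line along which they close (so a half turn about z gives the same grasp; the last joint's range is limited). The gripper opens to 85 mm and grips with 20 to 120 N. Pads are 22 mm wide; open, the fingers measure 114 mm over their backs; the gripper's body (76 mm by 85 mm) begins 54 mm behind the grasp point. The pads swing forward as they close: fully open they stand 13 mm farther back than shut.
Start: joints at [-78.627, 21.807, 74.336, -0, 83.858, -12.336], TCP at [0.221, -0.504, 0.256] pointing down, gripper open.
Joint ranges: [-178.18, 178.18], [-50.72, 133.34], [12.68, 142.11], [-81.47, 261.47], [9.98, 163.14], [-165.26, 165.26]. Speed limits (degrees/s): [136.94, 136.94, 180, 180, 180, 180].

### API

Orientations are given as a 3x3 rotation matrix whose columns are the frame's x, y, z axes.
In Python, from rig import telemetry, optics, env gives the robot as it stands.
- The arm moves only by the tool send_rows, never from a script. Its argument "deltas" is a list that holds one entry, the list of rows, each a list of 7 numbers: the shift along the tool's x, y, z in m, then the turn, a rotation vector about the tool's x, y, z in rad, then the opening, from -1 (shut) to 1 (fully open), so that 0 is half open. In form: [[[x, y, z, ax, ay, az, grip], ...]]. A call has 1 to 12 rows; each row shifts and turns the commanded pose from where the row before left it, along the tool's axes as they then stand; what a row does not reach is not made up. A row lasts 1/8 s, in which the tool goes at most 62.5 mm and 10.7 degrees, less where a joint would pass 70% of its speed; a pose out of reach is approached as far as the arm can. A call is refused whole if a number of a shift passes 0.0625 or a number of a turn 0.188, either way. A call with a gripper value outside its range is refused whole. The fingers move at their own pace and stop on an object; "squeeze" is the grip in N (left out, the last holds). Time passes only in rows, so rows that do not move let the fingers close. It gives the time, the measured TCP pose, the force, the opening and the grip force at its end, in the units of the state.
- telemetry.observe(): the state, without advancing time (a new reading comes with each control period).
- optics.get_image(name): name is "scene" or "side" or "wrist"; returns a dict with "image" (400x640x3 uint8, red, green, blue), "range_z" (400x640 float32, m along the optical axis (not along the pixel's ray), 0 where there is no reading), "K" (3x3 intrinsics, pixels), "rvec" (rotation vector, rad) and "tvec" (3), from world to camera coordinates, as OpenCV has them; the wrist camera has in their place "hand_eye" (4x4, takes a point from camera to tool coordinates, whose origin is the TCP and whose axes are the flange's). Camera axes: x right, y down, z forward; pixel columns grow to the right and rows downward; lengths in m; the calibration is good to about 2 mm. A picture is of the moment at which its call begins: read the wrist's pose just before it.
- env.close_job(): hands the job in; it is judged then, once.
The state is a dict: "time_s": time; "q": joint angles; "qvel": joint speeds; "joint_efforts": joint torques, N m; "position": TCP position; "tool_rot": TCP orientation; "ft_force": force on the tool from outside, world axes, zero at the start; "wrist_torque": the same for the moment, N m; "grip_width": finger opening in m; "gripper_force": force on a finger pad.
Only numpy, scipy, OpenCV 4.12 (cv2) and the standard library are available. Lean on these libraries where they do the work, as an engineer would, in place of code of your own. Each camera call takes 0.05 s, during which the arm holds its last target. There are 200 camera calls.

## Working session

There is one attempt and no reset: what is moved stays moved. The work goes in short steps, Python scripts to look and compute and a tool call to move; the robot and the scene stay as the last step left them, time stands still between calls to the robot, and variables do not carry over. Pictures are saved under pics/ and viewed, at most 10 in all, crops included, and the job is handed in when it is done.

Besides the shell and the picture viewer there is one more tool, called after "Request:" as name(argument=value, ...) on one line, values as JSON. send_rows: Moves the arm, as the interface text tells. Its arguments: {"type":"object","properties":{"deltas":{"type":"array"},"squeeze":{"type":"number"}},"required":["deltas"]}

```bash
ls; mkdir -p pics; cat > h.py <<'E'
import numpy as np, cv2
from rig import telemetry, optics, env
def cam(n):
    d=optics.get_image(n); R=cv2.Rodrigues(np.array(d["rvec"],float))[0]; t=np.array(d["tvec"],float).ravel()
    return d,R,t
def cloud(d,R,t):
    z=d["range_z"]; v,u=np.mgrid[:400,:640]; K=np.array(d["K"])
    P=np.stack([(u-K[0,2])/K[0,0]*z,(v-K[1,2])/K[1,1]*z,z],-1)
    return (P-t)@R
E
python3 - <<'E'
from h import *
for n in("scene","side"):
    d,R,t=cam(n); cv2.imwrite(f"pics/{n}0.png",d["image"][...,::-1])
    W=cloud(d,R,t); np.savez(f"{n}0.npz",W=W,I=d["image"],Z=d["range_z"],K=d["K"],R=R,t=t)
    print(n,-R.T@t,R[2],d["K"])
print(telemetry.observe())
E
```

```text
pics
scene [ 1.57334101 -0.4219693   0.75521574] [-0.77055487  0.34912369 -0.53325214] [[511.33868629   0.         317.75484996]
 [  0.         511.33868629 197.21804058]
 [  0.           0.           1.        ]]
side [0.49079254 1.29995264 1.16674611] [ 0.06843417 -0.76277619 -0.6430313 ] [[512.35872652   0.         314.47629002]
 [  0.         512.35872652 205.22128627]
 [  0.           0.           1.        ]]
{'time_s': 0.1, 'q': array([-7.86269158e+01,  2.18382153e+01,  7.43798348e+01, -1.70193537e-03,
        8.38579259e+01, -1.23351416e+01]), 'qvel': array([-0.02246996, -0.03289592, -0.14752361,  0.0497898 ,  0.01701379,
        0.00625801]), 'joint_efforts': array([ 3.67454209e-03, -4.49221659e+01, -2.31658423e+01, -1.86843890e-04,
        3.61775841e-03, -8.72742945e-07]), 'position': array([ 0.22109372, -0.50335081,  0.25576671]), 'tool_rot': array([[ 9.15603628e-01,  4.02081972e-01, -2.90442991e-04],
       [ 4.02081996e-01, -9.15602749e-01,  1.29416879e-03],
       [ 2.54431538e-04, -1.30172754e-03, -9.99999120e-01]]), 'ft_force': array([ 0.1357324 , -0.19171443, -0.2984118 ]), 'wrist_torque': array([-0.0300454 , -0.008333  , -0.00948892]), 'gripper_force': 0.0, 'grip_width': 0.08550570651162305}
```

View pics/scene0.png

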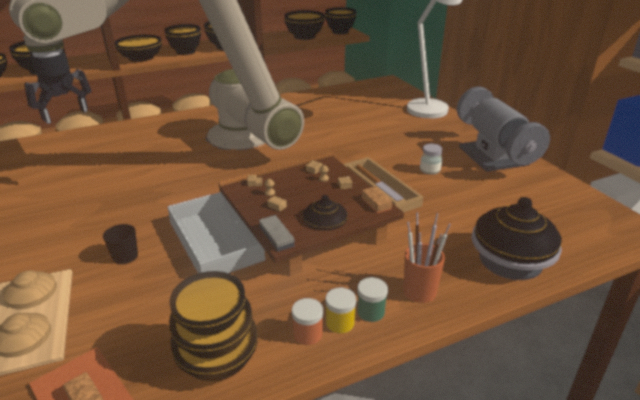

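View pics/side0.png

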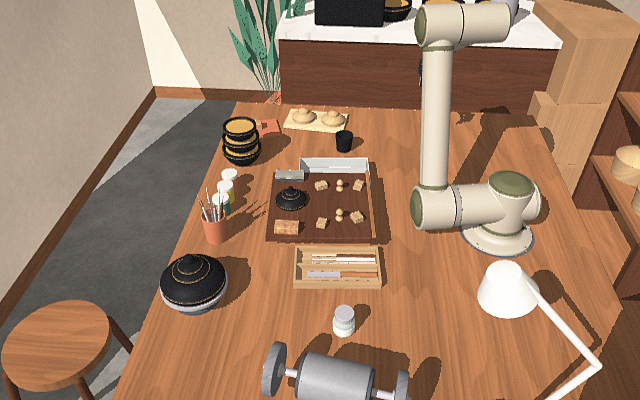

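The tray lies at the right (-y) of the board: scene (215,235), side (335,165). In the side view the offcuts are at about (320,185), (358,186), (321,223), (357,217), and the knobs at (340,184) and (340,214).

```bash
python3 - <<'E'
from h import *
for n in("side","scene"):
    f=np.load(n+"0.npz"); W=f["W"]; I=f["I"]; hsv=cv2.cvtColor(I,cv2.COLOR_RGB2HSV)
    if n=="side":
        for p in [(320,185),(358,186),(321,223),(357,217),(340,184),(340,214),(330,200),(275,175),(372,180),(267,240),(375,240)]:
            print(p,hsv[p[1],p[0]],W[p[1],p[0]].round(3))
    # board points
    M=(abs(W[...,2]-.078)<.006)&(hsv[...,2]<140)&(W[...,0]>.2)&(W[...,0]<.9)&(abs(W[...,1])<.4)
    P=W[M][:,:2].astype(np.float32); lab=cv2.connectedComponentsWithStats(M.astype(np.uint8))
    k=1+np.argmax(lab[2][1:,4]); P=W[lab[1]==k][:,:2].astype(np.float32)
    r=cv2.minAreaRect(P*1000); print(n,"board",r,lab[2][k])
    Z=(W[...,2]>.083)&(W[...,2]<.16)
    x0,y0,w,h=lab[2][k][:4]; B=np.zeros_like(Z);B[y0:y0+h,x0:x0+w]=1
    l=cv2.connectedComponentsWithStats((Z&B).astype(np.uint8))
    for i in range(1,l[0]):
        if l[2][i,4]>8:
            Q=W[l[1]==i]; print(l[2][i],Q.mean(0).round(3),np.ptp(Q,0).round(3),Q[:,2].max().round(3))
E
```

```text
(320, 185) [ 16 103 227] [ 0.596 -0.081  0.095]
(358, 186) [ 15 105 219] [ 0.466 -0.101  0.084]
(321, 223) [ 16 104 220] [0.577 0.114 0.096]
(357, 217) [ 16 105 207] [0.466 0.076 0.097]
(340, 184) [ 15 106 236] [ 0.527 -0.068  0.113]
(340, 214) [ 15 107 235] [0.52  0.079 0.107]
(330, 200) [ 10 136 107] [ 0.557 -0.022  0.079]
(275, 175) [ 13  20 203] [ 0.756 -0.118  0.098]
(372, 180) [ 13 149 106] [ 0.412 -0.257 -0.005]
(267, 240) [  7 139 101] [0.738 0.177 0.068]
(375, 240) [ 13 149  84] [0.407 0.151 0.072]
side board ((589.3938598632812, -3.948211669921875), (337.9698791503906, 350.739501953125), 4.720717906951904) [ 265  173  111   68 4725]
[274 173  31   9 229] [ 0.706 -0.117  0.096] [0.102 0.059 0.024] 0.108
[363 173  13  65 258] [0.425 0.001 0.089] [0.04  0.326 0.014] 0.097
[315 179  13  12  93] [ 0.593 -0.083  0.094] [0.041 0.063 0.021] 0.104
[336 178   9  14  69] [ 0.528 -0.08   0.101] [0.025 0.075 0.04 ] 0.123
[351 178  13  15  93] [ 0.467 -0.099  0.091] [0.041 0.084 0.018] 0.101
[275 186  32  25 569] [0.684 0.017 0.105] [0.102 0.117 0.06 ] 0.143
[335 209   8  12  79] [0.523 
[... 176 characters left out ...]
274 220  26  18 326] [0.683 0.143 0.099] [0.077 0.082 0.026] 0.109
scene board ((588.5836181640625, -5.3563232421875), (344.77349853515625, 342.5710754394531), 4.5175089836120605) [ 218  155  186  105 7622]
[218 155 113  31 797] [ 0.456 -0.014  0.091] [0.128 0.327 0.038] 0.121
[338 177  14  12 131] [0.581 0.103 0.093] [0.038 0.036 0.017] 0.101
[264 179  10  16 119] [ 0.534 -0.085  0.102] [0.02  0.022 0.038] 0.122
[362 187  30  25 468] [0.69  0.132 0.099] [0.077 0.045 0.024] 0.107
[ 302  195   46   36 1098] [ 0.706 -0.013  0.105] [0.1   0.103 0.06 ] 0.143
[267 196  19  15 178] [ 0.598 -0.089  0.094] [0.046 0.039 0.017] 0.1
[259 216  35  34 692] [ 0.716 -0.134  0.098] [0.105 0.045 0.022] 0.106
```

```bash
cat >> h.py <<'E'
def plan(target,yaw_y,n):
    """rows to shift tool to target(world), tool y axis at world angle yaw_y deg"""
    s=telemetry.observe(); p=np.array(s["position"]);R=np.array(s["tool_rot"])
    a=np.degrees(np.arctan2(R[1,1],R[0,1])); da=(yaw_y-a+180)%360-180
    d=np.array(target)-p
    out=[]
    for i in range(n):
        th=np.radians(a+da*i/n); Y=np.array([np.cos(th),np.sin(th),0]);Zt=np.array([0,0,-1.]);X=np.cross(Y,Zt)
        q=d/n; out.append([round(float(q@X),4),round(float(q@Y),4),round(float(q@Zt),4),0,0,round(float(-np.radians(da)/n),4)])
    print(p.round(4),round(a,2)); print(out)
E
python3 - <<'E'
from h import *
d=optics.get_image("wrist"); print(np.array(d["hand_eye"]).round(3)); print(d["K"])
plan([0.47,-0.03,0.42],4.6,12)
E
```

```text
[[ 0.    -0.952 -0.306  0.079]
 [ 1.     0.     0.001 -0.   ]
 [-0.    -0.306  0.952 -0.117]
 [ 0.     0.     0.     1.   ]]
[[321.26258806   0.         316.8927768 ]
 [  0.         321.26258806 198.5649122 ]
 [  0.           0.           1.        ]]
[ 0.2211 -0.5034  0.2559] -66.29
[[0.0349, -0.0278, -0.0137, 0, 0, -0.1031], [0.0375, -0.024, -0.0137, 0, 0, -0.1031], [0.0398, -0.0201, -0.0137, 0, 0, -0.1031], [0.0417, -0.0159, -0.0137, 0, 0, -0.1031], [0.0431, -0.0115, -0.0137, 0, 0, -0.1031], [0.044, -0.007, -0.0137, 0, 0, -0.1031], [0.0445, -0.0024, -0.0137, 0, 0, -0.1031], [0.0445, 0.0022, -0.0137, 0, 0, -0.1031], [0.0441, 0.0067, -0.0137, 0, 0, -0.1031], [0.0431, 0.0112, -0.0137, 0, 0, -0.1031], [0.0417, 0.0156, -0.0137, 0, 0, -0.1031], [0.0399, 0.0198, -0.0137, 0, 0, -0.1031]]
```

Request:
send_rows(deltas=[[[0.035, -0.028, -0.014, 0, 0, -0.103, 1], [0.0375, -0.024, -0.014, 0, 0, -0.103, 1], [0.04, -0.02, -0.014, 0, 0, -0.103, 1], [0.042, -0.016, -0.014, 0, 0, -0.103, 1], [0.043, -0.0115, -0.014, 0, 0, -0.103, 1], [0.044, -0.007, -0.014, 0, 0, -0.103, 1], [0.0445, -0.0025, -0.014, 0, 0, -0.103, 1], [0.0445, 0.002, -0.014, 0, 0, -0.103, 1], [0.044, 0.0065, -0.014, 0, 0, -0.103, 1], [0.043, 0.011, -0.014, 0, 0, -0.103, 1], [0.042, 0.0155, -0.014, 0, 0, -0.103, 1], [0.04, 0.02, -0.014, 0, 0, -0.103, 1]]])

```text
time_s: 1.65
position: [0.4704, -0.0279, 0.4247]
tool_rot: [[-0.082, 0.997, -0.0], [0.997, 0.082, 0.0], [0.0, -0.0, -1.0]]
ft_force: [0.3, -0.8, 0.1]
grip_width: 0.0854
gripper_force: 0.0
```

Request:
send_rows(deltas=[[[0, 0, 0, 0, 0, 0, -0.7], [0, 0, 0, 0, 0, 0, -0.7], [0, 0, 0, 0, 0, 0, -0.7], [0, 0, 0, 0, 0, 0, -0.7]]])

```text
time_s: 2.15
position: [0.4697, -0.03, 0.4242]
tool_rot: [[-0.077, 0.997, -0.0], [0.997, 0.077, 0.0], [0.0, -0.0, -1.0]]
ft_force: [0.3, -0.3, -0.0]
grip_width: 0.0135
gripper_force: 0.0
```

```bash
python3 - <<'E'
from h import *
s=telemetry.observe(); d=optics.get_image("wrist"); Rt=np.array(s["tool_rot"]); p=np.array(s["position"])
print(p.round(4),Rt.round(3).tolist(),s["grip_width"],s["time_s"])
H=np.array(d["hand_eye"]); Rc=Rt@H[:3,:3]; c=Rt@H[:3,3]+p   # cam->world
R=Rc.T; t=-R@c
W=cloud(d,R,t); I=d["image"]; cv2.imwrite("pics/w1.png",I[...,::-1])
np.savez("w1.npz",W=W,I=I,K=d["K"],R=R,t=t)
hsv=cv2.cvtColor(I,cv2.COLOR_RGB2HSV)
M=(abs(W[...,2]-.078)<.006)&(hsv[...,2]<150)&(W[...,0]>.38)&(W[...,0]<.85)&(abs(W[...,1])<.24)
print("board",cv2.minAreaRect(1000*W[M][:,:2].astype(np.float32)))
Z=((W[...,2]>.085)&(W[...,2]<.16)&(abs(W[...,1])<.19)&(W[...,0]>.435)).astype(np.uint8)
l=cv2.connectedComponentsWithStats(Z)
for i in range(1,l[0]):
    if l[2][i,4]>60:
        Q=W[l[1]==i]; zm=np.percentile(Q[:,2],95); T=Q[Q[:,2]>zm-.006] if zm<.105 else Q
        r=cv2.minAreaRect(1000*T[:,:2].astype(np.float32)); print(l[2][i].tolist(),zm.round(3),np.round(r[0]),np.round(r[1]),round(r[2]))
E
```

```text
[ 0.4697 -0.03    0.4242] [[-0.077, 0.997, -0.0], [0.997, 0.077, 0.0], [0.0, -0.0, -1.0]] 0.013483159341930262 2.15
board ((588.929931640625, -5.389801025390625), (340.2722473144531, 339.7318115234375), 4.47335958480835)
[460, 16, 72, 40, 2409] 0.103 [683. 137.] [76. 40.] 2
[393, 41, 29, 31, 610] 0.097 [576. 106.] [30. 28.] 78
[305, 62, 31, 35, 638] 0.096 [467.  68.] [30. 34.] 30
[633, 65, 7, 34, 177] 0.094 [886.  97.] [ 8. 39.] 22
[354, 71, 20, 20, 308] 0.118 [523.  71.] [23. 23.] 5
[434, 108, 76, 75, 4359] 0.124 [686.  -2.] [103. 103.] 69
[287, 184, 6, 68, 203] 0.088 [ 438. -132.] [  8. 109.] 2
[347, 185, 17, 19, 250] 0.118 [529. -81.] [23. 23.] 10
[297, 186, 27, 30, 475] 0.096 [ 464. -106.] [23. 28.] 71
[382, 186, 31, 26, 501] 0.097 [594. -86.] [38. 26.] 28
[432, 217, 73, 30, 1927] 0.101 [ 707. -130.] [101.  41.] 3
```

View pics/w1.png

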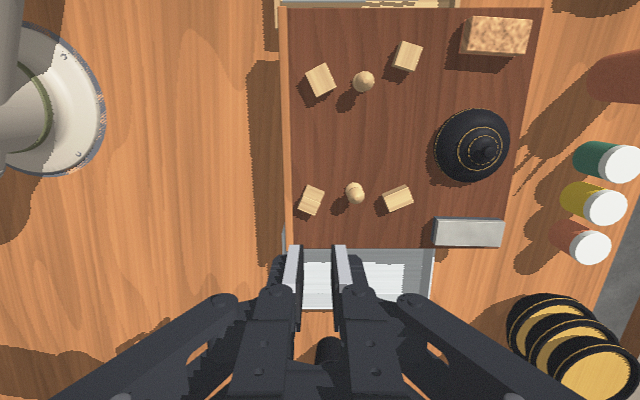

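The wrist view shows the offcuts at (320,80), (407,55), (311,200) and (398,199), with the knobs at (364,81) and (355,193). There are two lanes along board y, clear of the knobs: bx≈0 and bx≈-0.12. I'll start with the 38x26 block.

Request:
send_rows(deltas=[[[-0.007, 0.04, 0.03, 0, 0, 0, -0.7], [-0.007, 0.04, 0.03, 0, 0, 0, -0.7], [-0.006, 0.04, 0.03, 0, 0, 0, -0.7], [0, 0, 0.05, 0, 0, 0, -0.7], [0, 0, 0.05, 0, 0, 0, -0.7], [0, 0, 0.05, 0, 0, 0, -0.7], [0, 0, 0.04, 0, 0, 0, -0.7], [0, 0, 0, 0, 0, 0, -0.7]]])

```text
time_s: 3.2
position: [0.5899, -0.0399, 0.142]
tool_rot: [[-0.078, 0.997, -0.006], [0.997, 0.078, 0.002], [0.002, -0.006, -1.0]]
ft_force: [-0.4, 0.4, 0.0]
grip_width: 0.0129
gripper_force: 0.0
```

```bash
cat >> h.py <<'E'
def bp():
    s=telemetry.observe(); p=np.array(s["position"]); R=np.array(s["tool_rot"])
    a=np.radians(4.47); r=p[:2]-[.589,-.0054]
    print("bx %.4f by %.4f z %.4f yaw %.2f t %.2f w %.4f"%(r@[np.cos(a),np.sin(a)],r@[-np.sin(a),np.cos(a)],p[2],np.degrees(np.arctan2(R[1,1],R[0,1])),s["time_s"],s["grip_width"]),np.round(s["ft_force"],1))
E
python3 - <<'E'
from h import *
bp()
f=np.load("w1.npz");W=f["W"];I=f["I"];hsv=cv2.cvtColor(I,cv2.COLOR_RGB2HSV)
Q=W[184:218,295:326]; m=(Q[...,2]>.083)
T=Q[m]; print("B all",cv2.minAreaRect(1000*T[:,:2].astype(np.float32)))
L=T[T[:,2]<.0905]; print("low",L.mean(0),len(L))
E
```

```text
bx -0.0017 by -0.0345 z 0.1420 yaw 4.49 t 3.20 w 0.0129 [-0.4  0.4  0. ]
B all ((472.8689270019531, -36.29316711425781), (167.06182861328125, 34.483768463134766), 83.88908386230469)
low [ 0.4689674  -0.08976213  0.08630414] 204
```

Request:
send_rows(deltas=[[[0, 0, 0.018, 0, 0, 0, -0.7], [0, 0, 0.018, 0, 0, 0, -0.7], [0, 0, 0, 0, 0, 0, -0.7]]])

```text
time_s: 3.58
position: [0.5915, -0.0401, 0.1093]
tool_rot: [[-0.079, 0.997, 0.001], [0.997, 0.079, -0.0], [-0.0, 0.001, -1.0]]
ft_force: [-0.7, -0.4, 1.6]
grip_width: 0.013
gripper_force: 0.0
```

```bash
python3 -c "
from h import *
bp()"
```

```text
bx -0.0002 by -0.0348 z 0.1093 yaw 4.51 t 3.58 w 0.0130 [-0.7 -0.4  1.6]
```

Request:
send_rows(deltas=[[[-0.012, 0, 0.002, 0, 0, 0, -0.7], [-0.012, 0, 0, 0, 0, 0, -0.7], [-0.012, 0, 0, 0, 0, 0, -0.7], [-0.012, 0, 0, 0, 0, 0, -0.7], [-0.012, 0, 0, 0, 0, 0, -0.7], [-0.012, 0, 0, 0, 0, 0, -0.7], [-0.012, 0, 0, 0, 0, 0, -0.7], [-0.012, 0, 0, 0, 0, 0, -0.7], [-0.012, 0, 0, 0, 0, 0, -0.7], [-0.012, 0, 0, 0, 0, 0, -0.7], [-0.012, 0, 0, 0, 0, 0, -0.7], [-0.012, 0, 0, 0, 0, 0, -0.7]]])

```text
time_s: 5.08
position: [0.6026, -0.1842, 0.1063]
tool_rot: [[-0.079, 0.997, 0.0], [0.997, 0.079, -0.0], [-0.0, 0.0, -1.0]]
ft_force: [0.4, -0.6, -0.1]
grip_width: 0.0129
gripper_force: 0.0
```

```bash
python3 -c "
from h import *
bp()
d,R,t=cam('scene'); cv2.imwrite('pics/s2.png',cv2.resize(d['image'][140:290,150:420,::-1],None,fx=2.9,fy=2.9))"
```

```text
bx -0.0004 by -0.1793 z 0.1063 yaw 4.53 t 5.08 w 0.0129 [ 0.4 -0.6 -0.1]
```

View pics/s2.png

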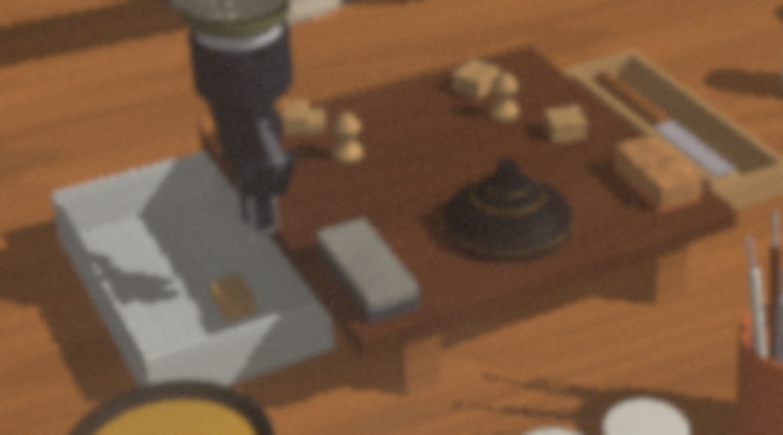

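Offcut 1 is in the tray at (232,297). Next is the 30x28 block in the same lane.

Request:
send_rows(deltas=[[[0, 0, -0.03, 0, 0, 0, -0.7], [0, -0.004, -0.03, 0, 0, 0, -0.7], [0.048, 0, 0, 0, 0, 0, -0.7], [0.048, 0, 0, 0, 0, 0, -0.7], [0.048, 0, 0, 0, 0, 0, -0.7], [0.048, 0, 0, 0, 0, 0, -0.7], [0.048, 0, 0, 0, 0, 0, -0.7], [0.048, 0, 0, 0, 0, 0, -0.7], [0.048, 0, 0, 0, 0, 0, -0.7], [0, 0, 0, 0, 0, 0, -0.7], [0, 0, 0, 0, 0, 0, -0.7]]])

```text
time_s: 6.5
position: [0.5721, 0.1508, 0.1663]
tool_rot: [[-0.079, 0.997, 0.0], [0.997, 0.079, -0.0], [-0.0, 0.0, -1.0]]
ft_force: [0.3, -0.7, -0.1]
grip_width: 0.0128
gripper_force: 0.0
```

```bash
python3 -c "
from h import *
bp()"
```

```text
bx -0.0047 by 0.1570 z 0.1663 yaw 4.53 t 6.50 w 0.0128 [ 0.3 -0.7 -0.1]
```

Request:
send_rows(deltas=[[[0, 0, 0.03, 0, 0, 0, -0.7], [0, 0, 0.03, 0, 0, 0, -0.7], [0, 0, 0, 0, 0, 0, -0.7], [-0.008, 0, 0, 0, 0, 0, -0.7], [-0.012, 0, 0, 0, 0, 0, -0.7], [-0.012, 0, 0, 0, 0, 0, -0.7], [-0.014, 0, 0, 0, 0, 0, -0.7], [-0.014, 0, 0, 0, 0, 0, -0.7], [-0.014, 0, 0, 0, 0, 0, -0.7], [-0.014, 0, 0, 0, 0, 0, -0.7]]])

```text
time_s: 7.75
position: [0.579, 0.0626, 0.1063]
tool_rot: [[-0.079, 0.997, 0.0], [0.997, 0.079, 0.0], [0.0, 0.0, -1.0]]
ft_force: [0.5, 1.4, -0.2]
grip_width: 0.0125
gripper_force: 0.0
```

```bash
python3 -c "
from h import *
bp()
d,R,t=cam('scene'); W=cloud(d,R,t); h=cv2.cvtColor(d['image'],cv2.COLOR_RGB2HSV)
d2,R2,t2=cam('side')
cv2.imwrite('pics/s3.png',np.vstack([cv2.resize(d['image'][150:260,200:420,::-1],(640,320)),cv2.resize(d2['image'][160:250,240:420,::-1],(560,280)).copy() if 0 else cv2.resize(d2['image'][160:240,260:420,::-1],(640,320))])[:600])"
```

```text
bx -0.0046 by 0.0685 z 0.1063 yaw 4.52 t 7.75 w 0.0125 [ 0.5  1.4 -0.2]
```

View pics/s3.png

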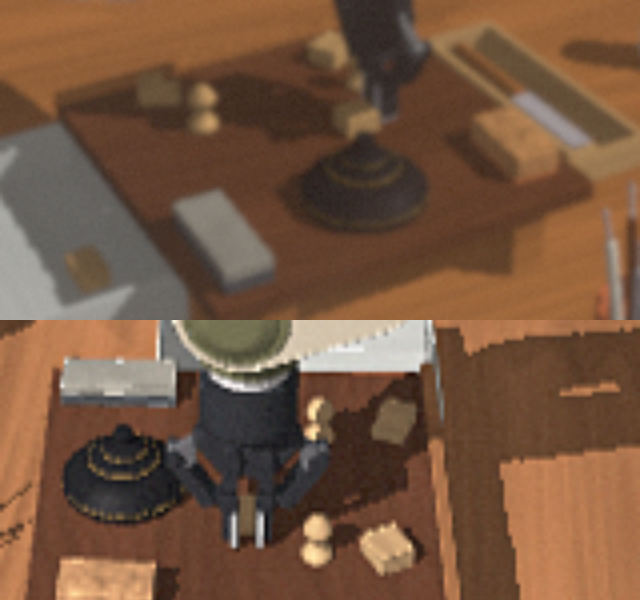

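The block is centred ahead of the fork, with clearance to the knob and lid. I'll continue the sweep.

Request:
send_rows(deltas=[[[-0.013, 0, 0, 0, 0, 0, -0.7], [-0.014, 0, 0, 0, 0, 0, -0.7], [-0.014, 0, 0, 0, 0, 0, -0.7], [-0.014, 0, 0, 0, 0, 0, -0.7], [-0.014, 0, 0, 0, 0, 0, -0.7], [-0.014, 0, 0, 0, 0, 0, -0.7], [-0.014, 0, 0, 0, 0, 0, -0.7], [-0.014, 0, 0, 0, 0, 0, -0.7], [-0.014, 0, 0, 0, 0, 0, -0.7], [-0.014, 0, 0, 0, 0, 0, -0.7], [-0.014, 0, 0, 0, 0, 0, -0.7], [-0.012, 0, 0, 0, 0, 0, -0.7]]])

```text
time_s: 9.35
position: [0.5921, -0.1019, 0.1063]
tool_rot: [[-0.079, 0.997, 0.0], [0.997, 0.079, 0.0], [0.0, 0.0, -1.0]]
ft_force: [0.6, 0.0, 0.0]
grip_width: 0.0129
gripper_force: 0.0
```

Request:
send_rows(deltas=[[[-0.012, 0, 0, 0, 0, 0, -0.7], [-0.012, 0, 0, 0, 0, 0, -0.7], [-0.012, 0, 0, 0, 0, 0, -0.7], [-0.012, 0, 0, 0, 0, 0, -0.7], [-0.012, 0, 0, 0, 0, 0, -0.7], [-0.012, 0, 0, 0, 0, 0, -0.7], [-0.012, 0, 0, 0, 0, 0, -0.7], [0, 0, -0.04, 0, 0, 0, -0.7], [0, 0, -0.04, 0, 0, 0, -0.7]]])

```text
time_s: 10.48
position: [0.5985, -0.1852, 0.1871]
tool_rot: [[-0.079, 0.997, -0.001], [0.997, 0.079, 0.0], [0.001, -0.001, -1.0]]
ft_force: [0.6, 0.1, 0.0]
grip_width: 0.0129
gripper_force: 0.0
```

```bash
python3 -c "
from h import *
bp()
d,R,t=cam('scene'); W=cloud(d,R,t)
cv2.imwrite('pics/s4.png',cv2.resize(d['image'][150:270,160:400,::-1],None,fx=2.5,fy=2.5))"
```

```text
bx -0.0046 by -0.1800 z 0.1871 yaw 4.51 t 10.47 w 0.0129 [0.6 0.1 0. ]
```

View pics/s4.png

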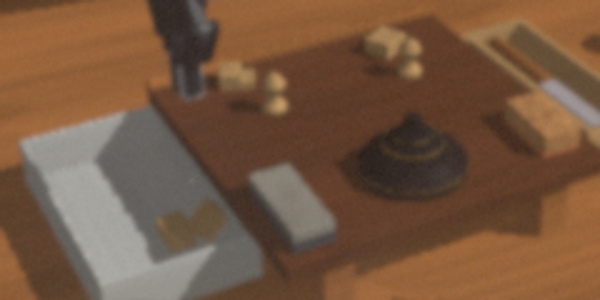

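Two are in the tray, at (172,235) and (207,215). Next is the stepped block in the near lane.

Request:
send_rows(deltas=[[[0.0375, -0.0308, 0, 0, 0, 0, -0.7], [0.0375, -0.0308, 0, 0, 0, 0, -0.7], [0.0375, -0.0308, 0, 0, 0, 0, -0.7], [0.0375, -0.0308, 0, 0, 0, 0, -0.7], [0, 0, 0, 0, 0, 0, -0.7], [0, 0, 0.02, 0, 0, 0, -0.7], [0, 0, 0.02, 0, 0, 0, -0.7], [0, 0, 0, 0, 0, 0, -0.7]]])

```text
time_s: 11.52
position: [0.4641, -0.0454, 0.1455]
tool_rot: [[-0.079, 0.997, -0.002], [0.997, 0.079, 0.001], [0.001, -0.002, -1.0]]
ft_force: [0.3, -0.3, 0.1]
grip_width: 0.0127
gripper_force: 0.0
```

```bash
python3 - <<'E'
from h import *
bp()
s=telemetry.observe(); d=optics.get_image("wrist"); Rt=np.array(s["tool_rot"]); p=np.array(s["position"])
H=np.array(d["hand_eye"]); R=(Rt@H[:3,:3]).T; t=-R@(Rt@H[:3,3]+p)
W=cloud(d,R,t); I=d["image"].copy(); cv2.imwrite("pics/w5.png",I[...,::-1])
E
```

```text
bx -0.1276 by -0.0302 z 0.1455 yaw 4.50 t 11.53 w 0.0127 [ 0.3 -0.3  0.1]
```

View pics/w5.png

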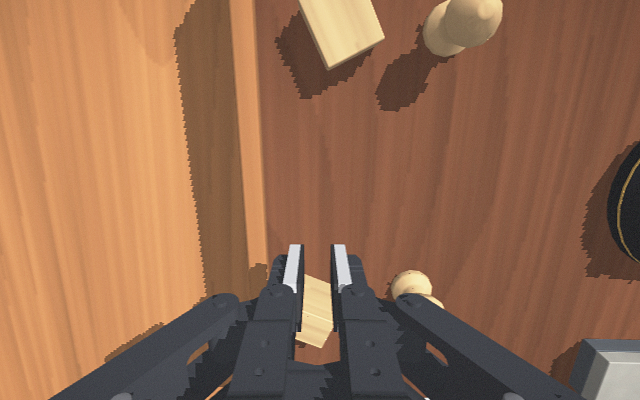

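The block is centred behind the fork at (318,310), and the strip is clear. Descend and sweep.

Request:
send_rows(deltas=[[[0, 0, 0.02, 0, 0, 0, -0.7], [0, 0, 0.019, 0, 0, 0, -0.7], [0, 0, 0, 0, 0, 0, -0.7], [-0.01, 0, 0, 0, 0, 0, -0.7], [-0.012, 0, 0, 0, 0, 0, -0.7], [-0.012, 0, 0, 0, 0, 0, -0.7], [-0.012, 0, 0, 0, 0, 0, -0.7], [-0.012, 0, 0, 0, 0, 0, -0.7], [-0.012, 0, 0, 0, 0, 0, -0.7], [-0.012, 0, 0, 0, 0, 0, -0.7]]])

```text
time_s: 12.82
position: [0.4705, -0.1274, 0.1073]
tool_rot: [[-0.079, 0.997, -0.0], [0.997, 0.079, 0.0], [0.0, -0.0, -1.0]]
ft_force: [0.9, -0.6, -0.3]
grip_width: 0.0129
gripper_force: 0.0
```

Request:
send_rows(deltas=[[[-0.012, 0, 0, 0, 0, 0, -0.7], [-0.012, 0, 0, 0, 0, 0, -0.7], [-0.012, 0, 0, 0, 0, 0, -0.7], [-0.012, 0, 0, 0, 0, 0, -0.7], [-0.012, 0, 0, 0, 0, 0, -0.7], [-0.01, 0, 0, 0, 0, 0, -0.7], [0, 0, -0.04, 0, 0, 0, -0.7], [0, 0, -0.04, 0, 0, 0, -0.7]]])

```text
time_s: 13.82
position: [0.4758, -0.1967, 0.1882]
tool_rot: [[-0.079, 0.997, -0.001], [0.997, 0.079, 0.001], [0.001, -0.001, -1.0]]
ft_force: [0.6, 0.1, 0.3]
grip_width: 0.0131
gripper_force: 0.0
```

```bash
python3 -c "
from h import *
bp()
d,R,t=cam('scene')
cv2.imwrite('pics/s6.png',cv2.resize(d['image'][150:270,160:400,::-1],None,fx=2.5,fy=2.5))"
```

```text
bx -0.1278 by -0.1819 z 0.1882 yaw 4.51 t 13.82 w 0.0131 [0.6 0.1 0.3]
```

View pics/s6.png

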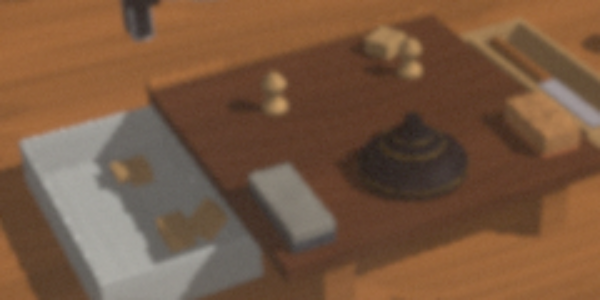

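Three are in; the new one is at (130,168). Now the last one.

Request:
send_rows(deltas=[[[0.045, 0.006, 0, 0, 0, 0, -0.7], [0.045, 0.006, 0, 0, 0, 0, -0.7], [0.045, 0, 0, 0, 0, 0, -0.7], [0.045, 0, 0, 0, 0, 0, -0.7], [0.045, 0, 0, 0, 0, 0, -0.7], [0.045, 0, 0, 0, 0, 0, -0.7], [0.043, 0, 0, 0, 0, 0, -0.7], [0, 0, 0, 0, 0, 0, -0.7], [0, 0, 0.04, 0, 0, 0, -0.7], [0, 0, 0.042, 0, 0, 0, -0.7], [0, 0, 0, 0, 0, 0, -0.7]]])

```text
time_s: 15.25
position: [0.4641, 0.1157, 0.1048]
tool_rot: [[-0.078, 0.997, 0.001], [0.997, 0.078, -0.0], [-0.0, 0.001, -1.0]]
ft_force: [0.8, 0.7, -0.7]
grip_width: 0.0127
gripper_force: 0.0
```

```bash
python3 -c "
from h import *
bp()"
```

```text
bx -0.1151 by 0.1304 z 0.1048 yaw 4.48 t 15.25 w 0.0127 [ 0.8  0.7 -0.7]
```

Request:
send_rows(deltas=[[[-0.008, 0, -0.001, 0, 0, 0, -0.7], [-0.012, 0, 0, 0, 0, 0, -0.7], [-0.012, 0, 0, 0, 0, 0, -0.7], [-0.014, 0, 0, 0, 0, 0, -0.7], [-0.014, 0, 0, 0, 0, 0, -0.7], [-0.014, 0, 0, 0, 0, 0, -0.7], [-0.014, 0, 0, 0, 0, 0, -0.7], [-0.014, 0, 0, 0, 0, 0, -0.7]]])

```text
time_s: 16.25
position: [0.4713, 0.014, 0.1063]
tool_rot: [[-0.079, 0.997, -0.0], [0.997, 0.079, 0.0], [0.0, -0.0, -1.0]]
ft_force: [1.1, 0.1, -0.4]
grip_width: 0.0128
gripper_force: 0.1
```

```bash
python3 -c "
from h import *
bp()
d,R,t=cam('side')
cv2.imwrite('pics/s7.png',cv2.resize(d['image'][160:250,260:410,::-1],None,fx=4,fy=4))"
```

```text
bx -0.1158 by 0.0285 z 0.1063 yaw 4.52 t 16.25 w 0.0128 [ 1.1  0.1 -0.4]
```

View pics/s7.png

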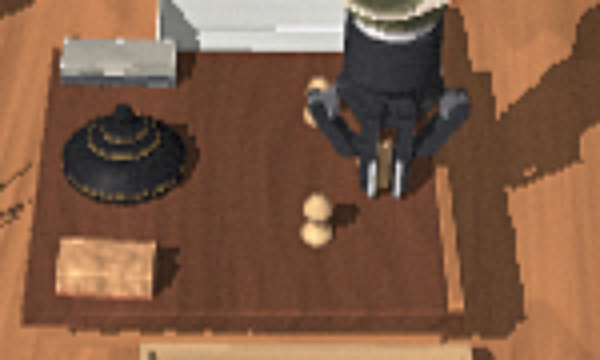

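The block is centred in the fork and knob 2 is still standing after the pass. Finish the sweep.

Request:
send_rows(deltas=[[[-0.012, 0, 0, 0, 0, 0, -0.7], [-0.012, 0, 0, 0, 0, 0, -0.7], [-0.012, 0, 0, 0, 0, 0, -0.7], [-0.012, 0, 0, 0, 0, 0, -0.7], [-0.012, 0, 0, 0, 0, 0, -0.7], [-0.012, 0, 0, 0, 0, 0, -0.7], [-0.012, 0, 0, 0, 0, 0, -0.7], [-0.012, 0, 0, 0, 0, 0, -0.7], [-0.012, 0, 0, 0, 0, 0, -0.7], [-0.012, 0, 0, 0, 0, 0, -0.7], [-0.012, 0, 0, 0, 0, 0, -0.7], [-0.012, 0, 0, 0, 0, 0, -0.7]]])

```text
time_s: 17.8
position: [0.4827, -0.1295, 0.1063]
tool_rot: [[-0.079, 0.997, -0.0], [0.997, 0.079, -0.0], [-0.0, -0.0, -1.0]]
ft_force: [0.6, 0.2, -1.1]
grip_width: 0.013
gripper_force: 0.1
```

Request:
send_rows(deltas=[[[-0.012, 0, 0, 0, 0, 0, -0.7], [-0.012, 0, 0, 0, 0, 0, -0.7], [-0.012, 0, 0, 0, 0, 0, -0.7], [-0.012, 0, 0, 0, 0, 0, -0.7], [-0.012, 0, 0, 0, 0, 0, -0.7], [-0.006, 0, 0, 0, 0, 0, -0.7], [0, 0, -0.04, 0, 0, 0, -0.7], [0, 0, -0.05, 0, 0, 0, -0.7], [0, 0, -0.05, 0, 0, 0, -0.7], [0.04, 0, -0.05, 0, 0, 0, -0.7], [0.04, 0, -0.03, 0, 0, 0, -0.7], [0, 0, 0, 0, 0, 0, -0.7]]])

```text
time_s: 19.3
position: [0.4818, -0.1139, 0.3277]
tool_rot: [[-0.082, 0.997, 0.005], [0.997, 0.082, -0.002], [-0.002, 0.004, -1.0]]
ft_force: [0.8, 0.3, -0.1]
grip_width: 0.0129
gripper_force: 0.0
```

```bash
python3 - <<'E'
from h import *
bp()
s=telemetry.observe(); d=optics.get_image("wrist"); Rt=np.array(s["tool_rot"]); p=np.array(s["position"])
H=np.array(d["hand_eye"]); R=(Rt@H[:3,:3]).T; t=-R@(Rt@H[:3,3]+p)
W=cloud(d,R,t); I=d["image"]; h=cv2.cvtColor(I,cv2.COLOR_RGB2HSV)
e,_,_=cam("scene")
cv2.imwrite("pics/f8.png",np.vstack([cv2.resize(e["image"][150:270,160:400],(540,270)),cv2.resize(I,(540,330))])[...,::-1])
a=np.radians(4.47); r=W[...,:2]-[.589,-.0054]; bx=r@[np.cos(a),np.sin(a)]; by=r@[-np.sin(a),np.cos(a)]
m=(bx>-.185)&(bx<.085)&(by<-.172)&(by>-.31)&(h[...,1]>60)&(W[...,2]<.06)&(W[...,2]>.0)
l=cv2.connectedComponentsWithStats(m.astype(np.uint8))
for i in range(1,l[0]):
    if l[2][i,4]>60: k=l[1]==i; print("tray x %.3f y %.3f z %.3f n %d"%(bx[k].mean()+.05,by[k].mean()+.23,W[...,2][k].max(),k.sum()))
E
```

```text
bx -0.1154 by -0.0998 z 0.3277 yaw 4.71 t 19.30 w 0.0129 [ 0.8  0.3 -0.1]
tray x -0.072 y 0.020 z 0.023 n 427
tray x 0.042 y 0.025 z 0.024 n 465
```

View pics/f8.png

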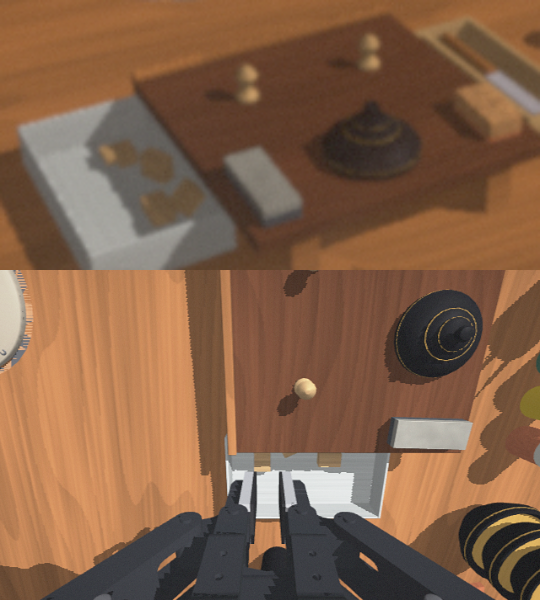

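The scene view shows all four offcuts in the tray, at (115,152), (155,165), (157,207) and (187,195). Both knobs are standing, the board is clear and the arm is free.

```bash
python3 -c "
from rig import env
print(env.close_job())"
```

```text
the job is handed in; nothing more can be done
None
```

The job is handed in, with no verdict shown: in the last pictures all four offcuts lie in the scrap tray, both knobs stand, and nothing else on the board looks moved; I didn't re-check the jar and cup.

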